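# Set the flip stop and feed the bar to it

## Robot

A 7-joint arm with a two-finger parallel gripper is mounted at the origin on the work surface. World frame = base frame: x ahead of the robot, y to its left, z up, the work surface at z = 0. Lengths are in m, angles in rad, forces in N, time in s.
With the tool pointing down it reaches from about 0.425 to 0.95 m from the base axis. Payload 4.7 kg.
Tool frame: the origin (TCP) lies between the finger pads; the fingertips stand 25 mm ahead of it and the grasp point (between the pads) lies 6 mm ahead of it; z points along the fingers, y is the line along which they close (so a half turn about z gives the same grasp; the last joint's range is limited). The gripper opens to 85 mm and grips with 20 to 120 N. Pads are 22 mm wide; open, the fingers measure 114 mm over their backs; the gripper's body (76 mm by 85 mm) begins 54 mm behind the grasp point. The pads swing forward as they close: fully open they stand 13 mm farther back than shut.
Start: joints at [-1.249, 0.469, -0.049, 1.532, 0.024, 1.141, -0.082], TCP at [0.232, 0.634, 0.256] pointing down, gripper open.
Joint ranges: [-2.59, 2.59], [-0.33, 1.99], [-1.39, 1.29], [0.1, 2.45], [-1.04, 4.18], [0.21, 1.99], [-2.66, 2.66]. Speed limits (rad/s): [2.57, 2.57, 3.14, 3.14, 3.14, 3.14, 3.14].

## Interface

Orientations are given as a 3x3 rotation matrix whose columns are the frame's x, y, z axes.
In Python, from rig import * gives the robot as it stands. Calls block until the motion is done:
- movep(position, orientation): joint-space move of the TCP to a pose.
- move_l(position, attitude=None, feed=0.15, until_force=None): straight line of the TCP; attitude=None keeps the orientation; feed is the mean speed in m/s. With until_force (N) it stops when the force on the tool has changed by that much, and returns True; else False.
- move_joints(angles): joint-space move.
- command_gripper(opening, newtons=None): finger opening in m; newtons is the grip in N (None keeps the last); returns when the fingers have stopped.
- sleep(seconds).
- inverse_kinematics(position, orientation): joint angles nearest the present ones, or None.
- sense(): the state.
- camera(name): name is "scene" or "top" or "wrist"; returns (picture, depth): 400x640x3 uint8, red, green, blue; 400x640 float32, m along the optical axis (not along the pixel's ray), 0 where there is no reading.
- camera_params(name): a dict with "K" (3x3 intrinsics, pixels), "dist" ([k1, k2, p1, p2, k3] as OpenCV has them; the pictures are not rectified), "position" and "rotation" of the camera in the world; the wrist camera has in their place "tool_from_camera" (4x4, takes a point from camera to tool coordinates, whose origin is the TCP and whose axes are the flange's). Camera axes: x right, y down, z forward; pixel columns grow to the right and rows downward; lengths in m; the calibration is good to about 2 mm. A picture is of the moment at which its call begins: read the wrist's pose just before it. camera_params takes no time and is no camera call.
A pose or a line that the arm cannot do raises Unreachable and nothing moves.
- finish_job(): hands the job in; it is judged then, once.
The state is a dict: "time_s": time; "joint_pos": joint angles; "qd": joint speeds; "joint_efforts": joint torques, N m; "position": TCP position; "tcp_rot": TCP orientation; "wrist_force": force on the tool from outside, world axes, zero at the start; "ft_torque": the same for the moment, N m; "finger_gap": finger opening in m; "gripper_force": force on a finger pad.
Only numpy, scipy, OpenCV 4.12 (cv2) and the standard library are available. Lean on these libraries where they do the work, as an engineer would, in place of code of your own. Each camera call takes 0.05 s, during which the arm holds its last target. There are 200 camera calls.

## Task

On the length-stop jig, swing the red flip stop fully down across the track, leaving the blue one up. Then, keeping the brass bar flat on the base plate, push it flush along the fence and gently up to the red stop until the stop's sprung white pin is pressed fully in, and leave it there, without ramming the stop or disturbing the things lying around.

Things in the scene. Friction and masses are not known exactly. Their poses are not given: they have to be found in the camera images.
- jig: Fixed jig: grey base plate 170 x 520 x 12 mm, aluminium fence along its far side. Origin: centre of the plate's underside, on the table. y runs along the fence, x across it, from the robot towards the fence. Fence: x = 35 (front face) to 55 mm, top at z = 52 mm. The track is the plate before the fence: the bar lies at its +y end, the stops stand over its -y half.
- red_stop: Steel clamp shoe, 44 mm long along y, fixed on the fence's top, carrying the red flag. Origin: on the fence's top at mid-thickness (jig x = 45 mm), at the flag's mid-plane in y; axes as the jig's. Hinge ears reach 28 mm above the origin. Red and blue change places from start to start, centres 75 to 115 mm apart.
- blue_stop: The same shoe with the blue flag, on the same fence; same origin and axes.
- red_flag (a joint): Hinge of the red flag, rad: 0 = fully down (hard stop), grows as it is raised, 2.5 = thrown right back. Starts at 1.9 to 2.3. Stiff hinge (0.12 N m): stays where it is left. Flag: plate 12 mm thick; when down, an arm reaches 48 mm from the hinge towards the robot (-x) and its blade hangs 54 mm below the hinge, across the track.
- red_flag_hinge (a point): Red flag's hinge axis (along the jig's y), at the flag's mid-plane, 72 mm above the table; axes turn with the flag.
- red_flag_knob (a point): Centre of the black ball knob, 20 mm in diameter, on a stalk at the end of the red flag's arm, 64 mm from the hinge. Flag down: level with the hinge, on the robot's side. Flag raised by a: at x = -64 cos a, z = +64 sin a mm from the hinge, so at the start behind the fence; push it over towards the robot from behind, then press it down from above.
- red_pin (a joint): Travel (m) of the sprung white pin, 8 mm thick, in the end of the stop screw on the red flag: 0 = out, 0.006 = fully in, the bar then meets the rigid screw. Weak spring (under 0.7 N): the bar's friction holds it in. Flag down, the screw points to +y on the track's centre line; its end lies 16 to 36 mm from the flag's mid-plane, different each time and not reported: feel for it.
- blue_flag (a joint): Hinge of the blue flag, same build and meaning; starts raised 1.9 to 2.3 and must stay up.
- bar: Brass-coloured bar 40 (x) x 170 (y) x 30 mm (z), 0.35 to 0.7 kg, loose on the plate's +y end, askew up to 0.2 rad, its centre 30 to 55 mm short of its place at the fence. Origin: centre of its underside; y along its length. Flush with the fence its centre is at jig x = 15 mm. It slides beneath the raised flags.
- offcut: Bystander: aluminium offcut 36 x 70 x 18 mm on the front of the base plate at the -y end, clear of the track. Origin: centre of underside.
- hacksaw: Bystander: hacksaw, blue frame 90 x 230 mm, wooden handle, lying flat right of the jig. Origin near the frame's middle.
- file: Bystander: flat file 270 mm long with wooden handle, on the table beyond the fence. Origin near its middle.
- square: Bystander: steel try square, stock 100 mm, blade 130 mm, lying at front right. Origin: centre of the stock's underside.
- bottle: Bystander: green bottle 66 mm diameter, 210 mm high, at far right. Origin: centre of its base.
- screwdriver: Bystander: screwdriver lying to the left. Origin on the table under its middle.
- hammer: Bystander: hammer lying at front left. Origin on the table under its middle.
There are look-alikes about, which are no part of the job. Of the things that look like the bar, the largest one is meant.

How it is judged:
By the outcome, as a careful person would: the job done as asked, in the order asked, and still so for the second after the job is handed in, with the robot touching nothing.
It also fails if it takes over 67 s, if anything falls off the work surface, if the arm or the gripper's body presses on something with over 40 N, if the wrist force passes 120 N, or if a joint passes its speed limit or range.

## Working session

There is one attempt and no reset: what is moved stays moved. The work goes in short steps, each a Python script; the robot and the scene stay as the last script left them, time stands still between calls to the robot, and variables do not carry over. Pictures are saved under pics/ and viewed, at most 10 in all, crops included, and the job is handed in when it is done.

```bash
mkdir -p pics; ls; python3 - <<'E'
from rig import *
import cv2,numpy as np
np.set_printoptions(precision=4,suppress=True)
for n in ("scene","top"):
    p,d=camera(n); cv2.imwrite(f"pics/{n}0.png",p[:,:,::-1]); np.savez(f"{n}0.npz",p=p,d=d)
    print(n,camera_params(n))
print(camera_params("wrist")["tool_from_camera"],sense())
E
```

```text
pics
scene {'K': array([[449.194 ,   0.    , 316.2165],
       [  0.    , 449.194 , 196.5199],
       [  0.    ,   0.    ,   1.    ]]), 'dist': array([0.0435, 0.    , 0.    , 0.    , 0.    ]), 'position': array([ 0.9773, -0.7828,  1.0122]), 'rotation': array([[ 0.8548,  0.3714, -0.3624],
       [ 0.5189, -0.6105,  0.5984],
       [ 0.001 , -0.6995, -0.7146]])}
top {'K': array([[396.8459,   0.    , 325.5881],
       [  0.    , 396.8459, 200.8345],
       [  0.    ,   0.    ,   1.    ]]), 'dist': array([-0.0542,  0.    ,  0.    ,  0.    ,  0.    ]), 'position': array([ 0.2861, -0.0057,  1.2124]), 'rotation': array([[ 0.0278, -0.9799,  0.1974],
       [-0.9996, -0.0258,  0.0125],
       [-0.0072, -0.1977, -0.9802]])}
[[ 0.0003 -0.9522 -0.3054  0.0787]
 [ 1.      0.0004 -0.0002 -0.0002]
 [ 0.0003 -0.3054  0.9522 -0.1173]
 [ 0.      0.      0.      1.    ]] {'time_s': 0.1, 'joint_pos': array([-1.2489,  0.4694, -0.0486,  1.5336,  0.0241,  1.141 , -0.0823]), 'qd': array([ 0.0005, -0.0001,  0.001 , -0.0028, -0.0012, -0.0012, -0.0008]), 'joint_efforts': array([  0.0005, -51.1516,  -0.0471, -23.8391,   0.0108,   0.0044,
        -0.    ]), 'position': array([0.2318, 0.6334, 0.2553]), 'tcp_rot': array([[-0.9391,  0.3436, -0.0006],
       [ 0.3436,  0.9391, -0.0017],
       [-0.    , -0.0018, -1.    ]]), 'wrist_force': array([ 0.4192,  1.0456, -0.8059]), 'ft_torque': array([-0.0114,  0.0018, -0.0188]), 'gripper_force': 0.0, 'finger_gap': 0.08544666249476325}
```

View pics/top0.png

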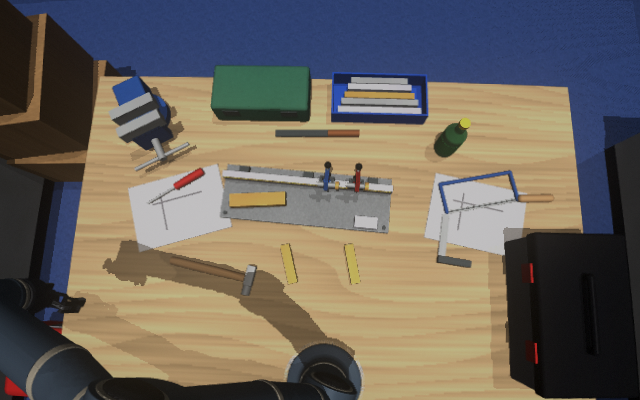

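View pics/scene0.png

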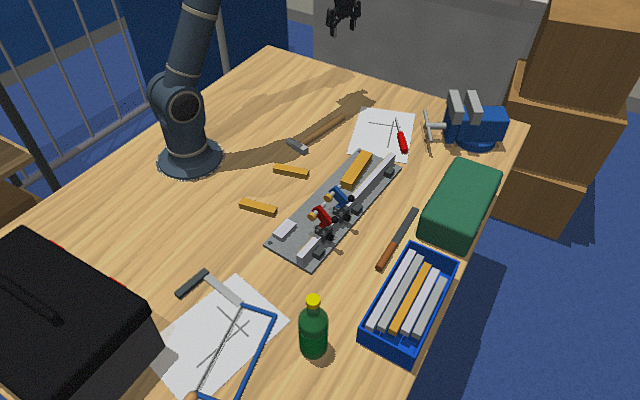

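The top view shows the jig with corners near (221,213), (228,166), (392,190) and (389,231). The bar is at (257,199), the blue flag at (327,176) and the red flag at (358,178), nearer the -y end. The two yellow sticks at (289,263) and (351,263) are decoys.

```bash
cat > h.py <<'E'
import cv2,numpy as np
from rig import *
np.set_printoptions(precision=4,suppress=True)
def rays(cp,uv):
    n=cv2.undistortPoints(np.float64(uv).reshape(-1,1,2),cp["K"],cp["dist"])[:,0]
    return np.c_[n,np.ones(len(n))]
def pose(cp,s=None):
    if "position" in cp: return cp["rotation"],cp["position"]
    T=np.array(cp["tool_from_camera"]); R=s["tcp_rot"]
    return R@T[:3,:3],R@T[:3,3]+s["position"]
def onplane(cp,uv,z,s=None):
    R,o=pose(cp,s); r=rays(cp,uv)@R.T
    return o+r*((z-o[2])/r[:,2])[:,None]
def cloud(cp,d,s=None):
    R,o=pose(cp,s); v,u=np.mgrid[:400,:640]
    r=rays(cp,np.c_[u.ravel(),v.ravel()])*d.reshape(-1,1)
    return (r@R.T+o).reshape(400,640,3)
def masks(p):
    h=cv2.cvtColor(p,cv2.COLOR_RGB2HSV).astype(int); H,S,V=h[...,0],h[...,1],h[...,2]
    return dict(yellow=(H>17)&(H<30)&(S>140)&(V>110),red=((H<6)|(H>174))&(S>150)&(V>50),
      blue=(H>100)&(H<125)&(S>120)&(V>50),grey=(S<40)&(V>60)&(V<170),black=(V<45))
E
python3 - <<'E'
from h import *
for n in("top","scene"):
    z=np.load(n+"0.npz");p,d=z["p"],z["d"];cp=camera_params(n);C=cloud(cp,d);M=masks(p)
    roi=(C[...,0]>.4)&(C[...,0]<.75)&(C[...,1]>-.4)&(C[...,1]<.4)&(d>0)
    Z=C[...,2]
    for k,zl,zh in(("yellow",.03,.055),("red",.05,.16),("blue",.05,.16),("black",.07,.17)):
        m=(M[k]&roi&(Z>zl)&(Z<zh)).astype(np.uint8)
        nn,l,st,ce=cv2.connectedComponentsWithStats(m)
        for i in range(1,nn):
            if st[i,4]>12:
                q=C[l==i]; print(n,k,st[i],q.mean(0),q.min(0),q.max(0))
                if k=="yellow" and st[i,4]>200:
                    uv=np.argwhere(l==i)[:,::-1]; w=onplane(cp,uv,.042)
                    print("  bar",cv2.minAreaRect(np.float32(w[:,:2]*1000)))
    m=roi&(Z>.008)&(Z<.018)
    mm=cv2.morphologyEx(m.astype(np.uint8),cv2.MORPH_OPEN,np.ones((3,3)))
    nn,l,st,ce=cv2.connectedComponentsWithStats(mm); i=1+st[1:,4].argmax()
    print(n,"plate",st[i],cv2.minAreaRect(np.float32(C[l==i][:,:2]*1000)))
    f=C[roi&(Z>.046)&(Z<.056)&~M["yellow"]]; print("fence",len(f),cv2.minAreaRect(np.float32(f[:,:2]*1000)),np.median(f[:,2]),cv2.fitLine(np.float32(f[:,:2]),cv2.DIST_HUBER,0,.01,.01).ravel())
    t=C[(C[...,0]>.3)&(C[...,0]<.4)&(abs(C[...,1])<.05)&(d>0)]; print("tablez",np.median(t[:,2]),t[:,2].std())
E
```

```text
top yellow [230 192  55  14 609] [0.5223 0.2165 0.0419] [0.5016 0.1347 0.0346] [0.5449 0.2995 0.0499]
  bar ((521.8001708984375, 216.815673828125), (36.99468231201172, 163.59149169921875), 4.0224175453186035)
top red [355 171   5  20  73] [ 0.564  -0.0791  0.1296] [ 0.5386 -0.0851  0.1137] [ 0.5966 -0.0732  0.1444]
top blue [323 171   6  19  67] [0.5651 0.009  0.1297] [0.5409 0.0032 0.079 ] [0.5943 0.0181 0.1442]
top black [325 163   6   5  22] [0.6072 0.0049 0.1313] [ 0.6016 -0.0016  0.1251] [0.6126 0.0127 0.1383]
top black [357 164   5   6  20] [ 0.6066 -0.0828  0.1285] [ 0.5996 -0.0897  0.1226] [ 0.6136 -0.0779  0.1334]
top plate [ 220  179  171   54 4784] ((513.359375, 73.67184448242188), (521.6114501953125, 122.02156066894531), 86.02530670166016)
fence 951 ((599.7206420898438, -33.777008056640625), (143.42489624023438, 712.4486083984375), 9.889382362365723) 0.05177389287415757 [0.0671 0.9977 0.5804 0.0645]
tablez 7.671550856791498e-05 0.0025048976924338102
scene yellow [341 150  31  34 417] [0.5255 0.2124 0.0415] [0.4991 0.1305 0.0351] [0.5497 0.3018 0.0469]
  bar ((525.29473876
[... 175 characters left out ...]
0.6018 -0.0747  0.1437]
scene blue [329 186  20  23 198] [0.5775 0.0033 0.113 ] [ 0.5428 -0.0048  0.0722] [0.6055 0.0127 0.1419]
scene black [348 195   6   7  32] [0.6128 0.0007 0.1281] [ 0.6036 -0.0042  0.1096] [0.6207 0.0058 0.1398]
scene black [332 216   7   7  38] [ 0.6129 -0.0875  0.1261] [ 0.6039 -0.0934  0.1094] [ 0.6209 -0.0786  0.1334]
scene plate [ 265  161   86  102 1795] ((478.6693115234375, 31.458282470703125), (112.49844360351562, 453.1650085449219), 4.490079402923584)
fence 806 ((606.1901245117188, -47.360595703125), (155.45497131347656, 733.4982299804688), 11.500566482543945) 0.05116871056501948 [0.0449 0.999  0.5883 0.0934]
tablez -9.819247450670865e-05 0.0020798845620782383
```

```bash
cat >> h.py <<'E'
YAW=-0.0685
def jigR(yaw=YAW): return np.array([[np.cos(yaw),-np.sin(yaw),0],[np.sin(yaw),np.cos(yaw),0],[0,0,1]])
def toolR(yaw=YAW): return jigR(yaw)@np.diag([-1.,1,-1])
def shot(name,n="wrist"):
    s=sense(); p,d=camera(n); cv2.imwrite(f"pics/{name}.png",p[:,:,::-1]); np.savez(name+".npz",p=p,d=d,pos=s["position"],R=s["tcp_rot"]); return p,d,s
E
python3 - <<'E'
from h import *
print(camera_params("wrist")["K"],camera_params("wrist")["dist"])
P=[.53,.06,.36]
for R in (toolR(),toolR()@np.diag([-1,-1,1.])): print(inverse_kinematics(P,R))
command_gripper(0.0,40)
movep(P,toolR())
p,d,s=shot("w1"); print(s["time_s"],s["position"],s["tcp_rot"],s["joint_pos"],s["finger_gap"])
E
```

```text
[[296.8354   0.     324.8112]
 [  0.     296.8354 199.2874]
 [  0.       0.       1.    ]] [-0.0163  0.      0.      0.      0.    ]
[-0.5219  0.1555  0.3815  1.7429 -0.0607  1.2548  1.3765]
[-0.818   0.1751  0.7351  1.7567 -0.1231  1.2567 -1.6916]
3.2 [0.53   0.0612 0.3598] [[-0.9978  0.0665 -0.0004]
 [ 0.0665  0.9978  0.0001]
 [ 0.0004  0.0001 -1.    ]] [-0.5228  0.156   0.3802  1.7428 -0.0609  1.2547  1.3764] 0.0003160543199943728
```

View pics/w1.png

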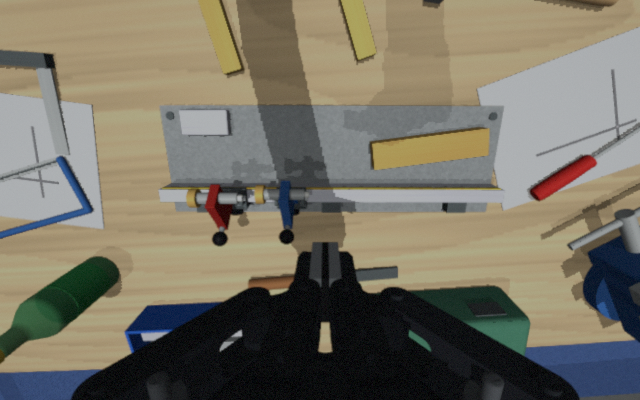

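The wrist view shows the jig upright: front plate edge from (162,106) to (503,106), fence along row 190, bar at (372–490, 127–170), red knob at (220,239) and blue knob at (287,236).

```bash
python3 - <<'E'
from h import *
z=np.load("w1.npz");p,d=z["p"],z["d"];s=dict(position=z["pos"],tcp_rot=z["R"]);cp=camera_params("wrist")
C=cloud(cp,d,s);Z=C[...,2];M=masks(p)
# plate front edge: per column, first row of grey
g=cv2.morphologyEx(M["grey"].astype(np.uint8),cv2.MORPH_OPEN,np.ones((5,5)))
uv=[]
for u in list(range(340,490,4)):
    r=np.argwhere(g[90:125,u]>0)
    if len(r): uv.append((u,90+r[0,0]-.5))
w=onplane(cp,uv,.012,s); l=cv2.fitLine(np.float32(w[:,:2]),cv2.DIST_HUBER,0,.01,.01).ravel()
print("front edge",len(uv),l,"yaw",-np.arctan2(l[0]*np.sign(l[1]),abs(l[1])))
# plate ends along row 120,150
for v in(115,130,150):
    r=np.argwhere(g[v]>0).ravel(); r=r[(r>140)&(r<515)]; print("ends",v,r[0],r[-1],onplane(cp,[(r[0]-.5,v),(r[-1]+.5,v)],.012,s)[:,:2].ravel())
m=(M["yellow"]&(Z>.03)&(Z<.055)).astype(np.uint8); nn,L,st,ce=cv2.connectedComponentsWithStats(m);i=1+st[1:,4].argmax()
uv=np.argwhere(L==i)[:,::-1]; print("bar",st[i],cv2.minAreaRect(np.float32(onplane(cp,uv,.042,s)[:,:2]*1000)))
# fence top depth points
f=(Z>.046)&(Z<.058)&(C[...,1]>.05)&(C[...,1]<.31)&(C[...,0]>.52)&(C[...,0]<.66)&~M["yellow"]
q=C[f];print("fence",len(q),cv2.fitLine(np.float32(q[:,:2]),cv2.DIST_HUBER,0,.01,.01).ravel(),np.median(q[:,2]))
gray=cv2.cvtColor(p,cv2.COLOR_RGB2GRAY); print("col420",list(zip(range(180,214),gray[180:214,420])))
for nm,(u,v) in dict(red=(220,239),blue=(287,236)).items():
    k=(gray[v-12:v+13,u-12:u+13]<50); a=np.argwhere(k)+[v-12,u-12]; c=a.mean(0)[::-1]
    print(nm,"knob px",c,len(a),np.median(C[a[:,0],a[:,1]],0), onplane(cp,[c],.127,s))
    b=(M[nm]&(Z>.05)&(abs(C[...,0]-.58)<.06)&(abs(C[...,1]-(-.085 if nm=="red" else .003))<.03)); q=C[b]; print("  flag",b.sum(),q.mean(0),q.min(0),q.max(0))
E
```

```text
front edge 38 [0.0633 0.998  0.4618 0.2021] yaw -0.06330486
ends 115 161 502 [ 0.4496 -0.1833  0.4839  0.3345]
ends 130 163 499 [ 0.4718 -0.1854  0.5061  0.3323]
ends 150 166 496 [ 0.5024 -0.1877  0.5368  0.3309]
bar [411 188  87   1  87] ((585.4822387695312, 255.07476806640625), (132.01768493652344, 0.006321430206298828), 86.2337417602539)
fence 2425 [0.0681 0.9977 0.5895 0.1792] 0.0515083091562798
col420 [(180, np.uint8(117)), (181, np.uint8(113)), (182, np.uint8(107)), (183, np.uint8(93)), (184, np.uint8(77)), (185, np.uint8(76)), (186, np.uint8(76)), (187, np.uint8(75)), (188, np.uint8(99)), (189, np.uint8(139)), (190, np.uint8(167)), (191, np.uint8(174)), (192, np.uint8(174)), (193, np.uint8(175)), (194, np.uint8(174)), (195, np.uint8(172)), (196, np.uint8(174)), (197, np.uint8(175)), (198, np.uint8(176)), (199, np.uint8(175)), (200, np.uint8(175)), (201, np.uint8(170)), (202, np.uint8(148)), (203, np.uint8(130)), (204, np.uint8(126)), (205, np.uint8(126)), (206, np.uint8(126)), (207, np.uint8(131)), (208, np.uint8(131)), (209, np.uint8(134)), (210, np.uint8(134)), (211, np.uint8(134)), (212, np.uint8(142)), (213, np.uint8(158))]
red knob px [219.596  237.9669] 151 [ 0.6065 -0.0802  0.1278] [[ 0.6068 -0.0806  0.127 ]]
  flag 394 [ 0.5616 -0.0786  0.1294] [ 0.5379 -0.0866  0.1076] [ 0.6013 -0.0721  0.1441]
blue knob px [286.8035 235.1734] 173 [0.6073 0.0075 0.1311] [[0.6085 0.0068 0.127 ]]
  flag 423 [0.5643 0.0095 0.1266] [0.5391 0.0021 0.0738] [0.603  0.0179 0.1424]
```

```bash
sed -i 's/^YAW=.*/YAW=-0.067; JC=np.array([.538,.0705,0])/' h.py; cat >> h.py <<'E'
def J(x,y,z): return JC+jigR()@np.array([x,y,z])
def toJ(p): return (np.atleast_2d(p)-JC)@jigR()
def st(t=""):
    s=sense(); print(t,"t",round(s["time_s"],2),"jig tcp",toJ(s["position"])[0],"F",s["wrist_force"]@jigR())
E
python3 - <<'E'
from h import *
y=-.146
movep(J(.116,y,.24),toolR()); st("above")
move_l(J(.116,y,.143),feed=.15); st("behind")
h=move_l(J(.016,y,.143),feed=.06,until_force=15); st(f"pushed {h}")
if not h:
    move_l(J(.016,y,.20),feed=.15)
    move_l(J(-.012,y,.20),feed=.15)
    h=move_l(J(-.012,y,.09),feed=.05,until_force=8); st(f"down {h}")
shot("s1","top")
E
```

```text
above t 4.12 jig tcp [ 0.1162 -0.1444  0.2406] F [0.813  0.7484 0.7472]
behind t 4.92 jig tcp [ 0.1168 -0.1458  0.1442] F [ 0.1393 -0.5513  1.0923]
pushed True t 5.6 jig tcp [ 0.0991 -0.1461  0.1467] F [1.3879 0.1059 0.7101]
```

```bash
python3 - <<'E'
from h import *
y=-.146
for k in range(4):
    h=move_l(J(.016,y,.143),feed=.035,until_force=20); st(f"pushed {h}")
    if not h: break
shot("w2")
E
```

```text
pushed False t 8.18 jig tcp [ 0.016  -0.1461  0.143 ] F [ 1.3521  0.0802 -0.2921]
```

View pics/w2.png

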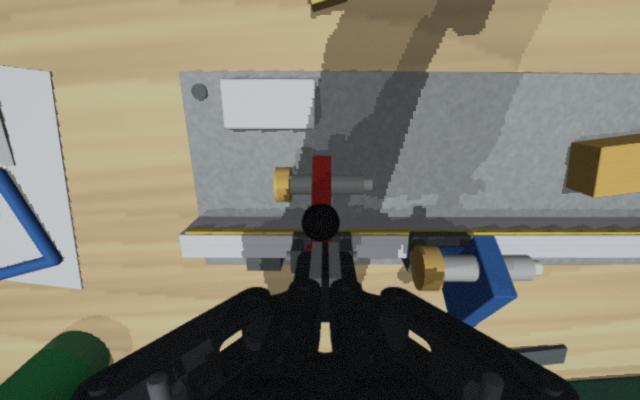

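The red flag has come over, with its knob at (320,222) just in front of the fingertips. The blue flag is still up. Next I press the knob down.

```bash
python3 - <<'E'
from h import *
y=-.146
move_l(J(.016,y,.195),feed=.15)
move_l(J(-.014,y,.195),feed=.15); st("over")
for k in range(3):
    h=move_l(J(-.016,y,.085),feed=.04,until_force=15); st(f"down {h}")
    if toJ(sense()["position"])[0,2]<.115: break
move_l(J(-.016,y,.20),feed=.2)
movep(J(-.01,-.02,.33),toolR())
shot("w3");st()
E
```

```text
over t 9.07 jig tcp [-0.0148 -0.1459  0.1941] F [ 0.5117  0.0908 -0.3524]
down True t 10.44 jig tcp [-0.0191 -0.146   0.1462] F [-3.419  -0.1003  2.4806]
down True t 10.89 jig tcp [-0.0222 -0.1461  0.1415] F [-2.0527  0.0426  1.4446]
down True t 11.38 jig tcp [-0.0273 -0.1461  0.1327] F [-0.6406 -0.4248  0.4797]
 t 12.68 jig tcp [-0.0109 -0.0219  0.328 ] F [ 0.0535  0.0754 -0.9712]
```

View pics/w3.png

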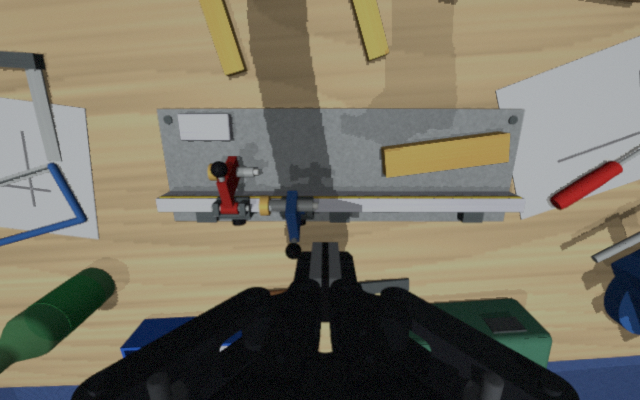

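The red flag is partly down, with its knob at (219,170). The fingertip slipped off the robot side of the knob, so I'll locate the knob and press again squarely over it.

```bash
python3 - <<'E'
from h import *
z=np.load("w3.npz");p,d=z["p"],z["d"];s=dict(position=z["pos"],tcp_rot=z["R"]);cp=camera_params("wrist")
C=cloud(cp,d,s); g=cv2.cvtColor(p,cv2.COLOR_RGB2GRAY)
a=np.argwhere(g[158:182,207:232]<45)+[158,207]; q=toJ(C[a[:,0],a[:,1]]); print("knob",len(a),np.median(q,0),np.percentile(q[:,2],90))
c=a.mean(0)[::-1]; kz=np.percentile(q[:,2],90)-.010; k=toJ(onplane(cp,[c],kz,s))[0]; print(k)
y=k[1]; x=-.015
movep(J(x,y,.20),toolR()); move_l(J(x,y,.155),feed=.15)
for i in range(4):
    h=move_l(J(x,y,.088),feed=.025,until_force=18); st(f"down {h}")
    zz=toJ(sense()["position"])[0,2]
    if not h or zz<.108: break
move_l(J(x,y,.20),feed=.2)
movep(J(-.01,-.02,.33),toolR())
p,d,s=shot("w4");st()
C=cloud(cp,d,s); g=cv2.cvtColor(p,cv2.COLOR_RGB2GRAY)
m=(g<45)&(abs(toJ(C.reshape(-1,3))[:,1].reshape(400,640)-y)<.015)&(np.mgrid[:400,:640][0]<185)
q=toJ(C[m]); print("knob",m.sum(),np.median(q,0),np.percentile(q[:,2],90))
E
```

```text
knob 326 [-0.0159 -0.1446  0.1026] 0.10730307562088501
[-0.0157 -0.1442  0.0973]
down True t 15.68 jig tcp [-0.0148 -0.1443  0.1062] F [-1.8258  0.7081 11.4159]
 t 17.11 jig tcp [-0.0109 -0.0218  0.3279] F [-0.2184 -1.1695 -0.2104]
knob 369 [-0.0064 -0.1434  0.0675] 0.08069379761282543
```

View pics/w4.png

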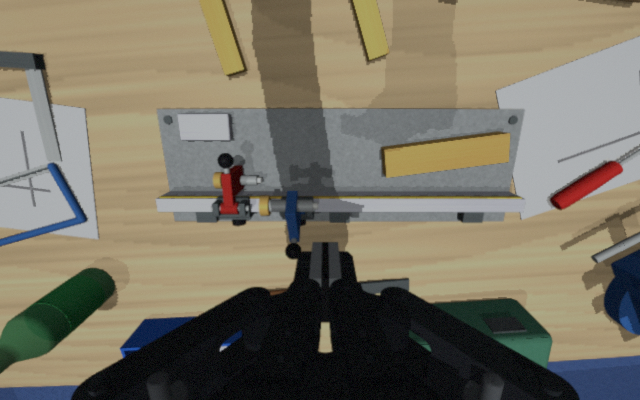

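The red flag now looks fully down: its knob is at (226,161) with the top at about 81 mm, and the press met the hard stop. The screw points to +y, ending near (262,180). The bar is at (384–510, 133–177).

```bash
cat >> h.py <<'E'
def bar(p,d,s,cp,lo=None):
    C=cloud(cp,d,s); q=toJ(C.reshape(-1,3)).reshape(400,640,3); h=cv2.cvtColor(p,cv2.COLOR_RGB2HSV)
    m=(h[...,1]>110)&(h[...,0]>10)&(h[...,0]<32)&(q[...,2]>.034)&(q[...,2]<.05)&(q[...,0]<.037)&(q[...,0]>-.08)&(abs(q[...,1])<.26)
    m=cv2.morphologyEx(m.astype(np.uint8),cv2.MORPH_OPEN,np.ones((3,3)))
    n,L,t,_=cv2.connectedComponentsWithStats(m); i=1+t[1:,4].argmax()
    w=toJ(onplane(cp,np.argwhere(L==i)[:,::-1],.042,s))[:,:2]*1000
    return cv2.minAreaRect(np.float32(w)),cv2.boxPoints(cv2.minAreaRect(np.float32(w)))
E
python3 - <<'E'
from h import *
z=np.load("w4.npz");cp=camera_params("wrist");s=dict(position=z["pos"],tcp_rot=z["R"])
print(*bar(z["p"],z["d"],s,cp))
for t in("top","scene"):
    zz=np.load(t+"0.npz"); print(t,*bar(zz["p"],zz["d"],None,camera_params(t)))
print("pin tip, blade",toJ(onplane(cp,[(262,180.5),(243,180.5),(223,180)],.04,s)))
C=toJ(cloud(cp,z["d"],s).reshape(-1,3)).reshape(400,640,3); print(C[180,240:266:2])
# fence ends/shoe checks, plate yaw
g=cv2.morphologyEx(masks(z["p"])["grey"].astype(np.uint8),cv2.MORPH_OPEN,np.ones((5,5)))
uv=[]
for u in list(range(240,250,3))+list(range(330,510,4))+list(range(166,176,3)):
    r=np.argwhere(g[95:125,u]>0)
    if len(r): uv.append((u,95+r[0,0]-.5))
w=toJ(onplane(cp,uv,.012,s)); print("front edge xj",w[0],w[len(w)//2],w[-4])
E
```

```text
((-24.786540985107422, 143.4976348876953), (40.36312484741211, 170.406494140625), 7.630742073059082) [[-56.1034 225.2665]
 [-33.4754  56.369 ]
 [  6.5303  61.7288]
 [-16.0977 230.6262]]
top ((-25.228870391845703, 144.89263916015625), (39.76752471923828, 169.57469177246094), 7.4806294441223145) [[-55.9819 226.3697]
 [-33.9049  58.2382]
 [  5.5242  63.4156]
 [-16.5529 231.547 ]]
scene ((-19.822921752929688, 141.4271697998047), (43.615055084228516, 175.70095825195312), 7.6793694496154785) [[-53.1743 225.5756]
 [-29.6955  51.4505]
 [ 13.5284  57.2787]
 [ -9.9504 231.4039]]
pin tip, blade [[ 0.0118 -0.1102  0.04  ]
 [ 0.0117 -0.137   0.04  ]
 [ 0.011  -0.1652  0.04  ]]
[[ 0.0122 -0.1426  0.0354]
 [ 0.012  -0.1395  0.0362]
 [ 0.0121 -0.1368  0.0357]
 [ 0.0122 -0.134   0.0353]
 [ 0.0123 -0.1314  0.0347]
 [ 0.0121 -0.1282  0.0357]
 [ 0.0122 -0.1255  0.0354]
 [ 0.012  -0.1224  0.0363]
 [ 0.0128 -0.1203  0.033 ]
 [ 0.0128 -0.1175  0.0329]
 [ 0.0126 -0.1144  0.0339]
 [ 0.0178 -0.1162  0.0127]
 [ 0.0182 -0.1135  0.0111]]
front edge xj [-0.0851 -0.1407  0.012 ] [-0.0849  0.1086  0.012 ] [-0.0856 -0.2452  0.012 ]
```

```bash
python3 - <<'E'
from h import *
y=.1435
movep(J(-.078,y,.15),toolR()); move_l(J(-.078,y,.046),feed=.12); st("front")
h=move_l(J(-.050,y,.046),feed=.06,until_force=20); st(f"near {h}")
for i in range(3):
    h=move_l(J(-.0145,y,.046),feed=.03,until_force=18); st(f"flush {h}")
    if not h or toJ(sense()["position"])[0,0]>-.02: break
move_l(J(-.05,y,.046),feed=.15); move_l(J(-.05,y,.12),feed=.2)
movep(J(-.01,.06,.33),toolR())
p,d,s=shot("w5");st(); print(*bar(p,d,s,camera_params("wrist")))
E
```

```text
front t 19.12 jig tcp [-0.0774  0.1437  0.0467] F [0.1258 0.0407 1.0318]
near False t 19.73 jig tcp [-0.0494  0.1434  0.046 ] F [-0.005  -0.3721 -0.3942]
flush False t 21.07 jig tcp [-0.0154  0.1438  0.0458] F [-4.6545  1.713   1.264 ]
 t 22.93 jig tcp [-0.0113  0.0611  0.3275] F [-0.5447 -0.1064  0.6754]
((15.286581039428711, 140.931640625), (42.03920364379883, 171.88319396972656), 0.1199420839548111) [[ -5.9129 226.829 ]
 [ -5.5531  54.9462]
 [ 36.486   55.0342]
 [ 36.1262 226.9171]]
```

```bash
python3 - <<'E'
from h import *
movep(J(.014,.268,.15),toolR()); move_l(J(.014,.268,.046),feed=.12); st("end")
h=move_l(J(.014,.250,.046),feed=.03,until_force=12); st(f"approach {h}")
h=move_l(J(.0155,.100,.046),feed=.04,until_force=15); st(f"slide {h}")
if not h:
    p,d,s=shot("w6"); cv2.imwrite("pics/w6.png",p[:,:,::-1]); print(*bar(p,d,s,camera_params("wrist")))
E
```

```text
end t 25.02 jig tcp [0.0147 0.2682 0.0469] F [ 0.4968 -0.1281 -0.3919]
approach False t 25.77 jig tcp [0.014  0.2501 0.046 ] F [-0.435   0.0202 -0.1544]
slide False t 29.67 jig tcp [0.014  0.1009 0.046 ] F [-3.2529  5.628   2.1772]
((16.25588607788086, 12.239418029785156), (50.33185577392578, 151.29188537597656), 0.04970124363899231) [[ -8.9757  87.8635]
 [ -8.8444 -63.4283]
 [ 41.4874 -63.3847]
 [ 41.3562  87.9072]]
```

View pics/w6.png

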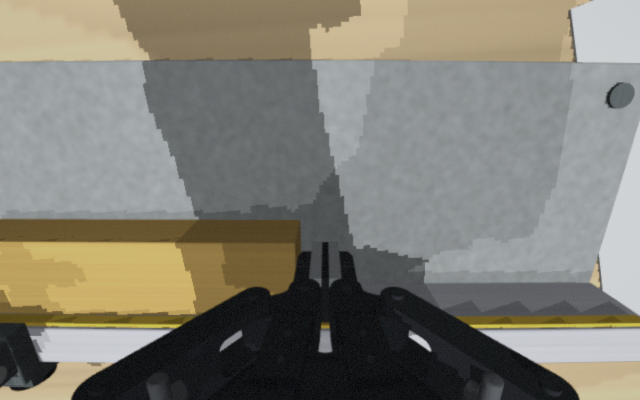

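The bar is flush with the fence, its +y end at column 299 against the closed fingers. About 36 mm is left to the rigid screw, so I'll go slowly from here.

```bash
python3 - <<'E'
from h import *
h=move_l(J(.0155,.077,.046),feed=.025,until_force=12); st(f"near {h}")
h=move_l(J(.0155,.055,.046),feed=.007,until_force=6); st(f"touch {h}")
p,d,s=shot("t6","top"); print(*bar(p,d,None,camera_params("top")))
E
```

```text
near False t 30.78 jig tcp [0.0139 0.0774 0.0459] F [-4.5673  4.7861  2.4399]
touch True t 32.91 jig tcp [0.0135 0.0637 0.0457] F [0.3285 0.4754 0.2222]
((13.57221794128418, -37.279396057128906), (40.93418884277344, 163.04669189453125), 0.043689388781785965) [[  -6.957    44.2283]
 [  -6.8327 -118.8183]
 [  34.1015 -118.7871]
 [  33.9771   44.2595]]
```

```bash
python3 - <<'E'
from h import *
h=move_l(J(.0155,.0565,.046),feed=.005,until_force=6); st(f"touch {h}")
sleep(.3); st()
E
```

```text
touch True t 33.99 jig tcp [0.0132 0.0637 0.0452] F [0.841  1.2412 1.0277]
 t 34.29 jig tcp [0.0126 0.0638 0.0447] F [-0.9092  0.2832 -0.3183]
```

```bash
python3 - <<'E'
from h import *
move_l(J(.013,.085,.046),feed=.1); move_l(J(.013,.085,.20),feed=.2)
movep(J(.03,-.11,.205),toolR())
p,d,s=shot("w7"); st(); print(*bar(p,d,s,camera_params("wrist")))
cv2.imwrite("pics/w7c.png",cv2.resize(p[60:260,200:500,::-1],None,fx=2.6,fy=2.6,interpolation=cv2.INTER_CUBIC))
E
```

```text
t 36.42 jig tcp [ 0.03   -0.1072  0.2043] F [1.1804 0.3766 0.1687]
((15.000844955444336, -36.72209167480469), (171.37306213378906, 43.018802642822266), 89.74990844726562) [[  -6.8824 -122.3139]
 [  36.136  -122.5017]
 [  36.8841   48.8697]
 [  -6.1343   49.0575]]
```

View pics/w7c.png

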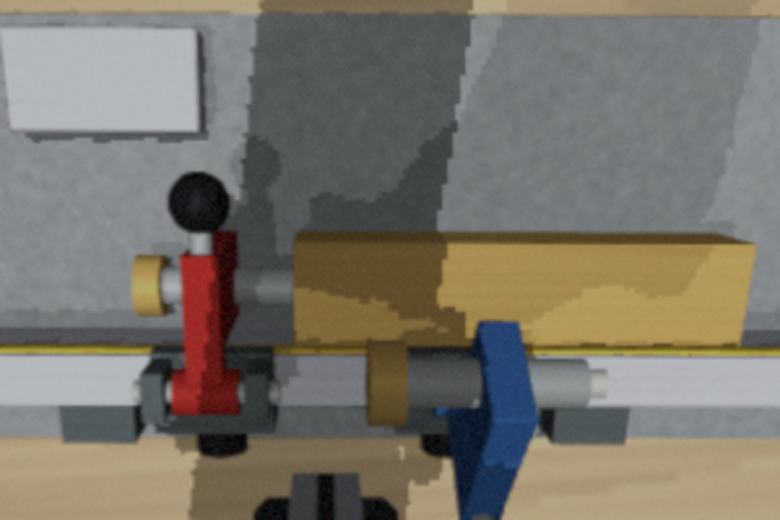

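The screw's end butts against the bar at crop column 293, with no white pin showing. The blue flag is still up and its white pin is visible at (598,383). One more gentle push will confirm the contact is rigid.

```bash
python3 - <<'E'
from h import *
movep(J(.015,.085,.16),toolR()); move_l(J(.015,.085,.046),feed=.12)
move_l(J(.015,.067,.046),feed=.06,until_force=6); st("near")
h=move_l(J(.015,.056,.046),feed=.006,until_force=10); st(f"touch {h}")
move_l(J(.015,.09,.046),feed=.1); move_l(J(.015,.09,.20),feed=.2)
movep(J(.03,-.11,.205),toolR())
p,d,s=shot("w8"); st(); print(*bar(p,d,s,camera_params("wrist")))
z=np.load("w7.npz"); D=np.abs(p.astype(int)-z["p"]).max(2)[60:260,200:500]; print("changed px",(D>60).sum())
a=cv2.cvtColor(p,cv2.COLOR_RGB2HSV)[...,1]; b=cv2.cvtColor(z["p"],cv2.COLOR_RGB2HSV)[...,1]
for v in(155,160,165,170): print(a[v,306:320],b[v,306:320])
E
```

```text
near t 38.78 jig tcp [0.0151 0.0664 0.0462] F [ 0.4854  0.6448 -0.3976]
touch True t 40.02 jig tcp [0.0146 0.0637 0.0458] F [0.1182 0.4854 0.7231]
 t 42.22 jig tcp [ 0.03   -0.1073  0.2043] F [-0.1289  0.5419 -0.1996]
((14.790508270263672, -35.05894470214844), (42.396183013916016, 171.094482421875), 0.12703567743301392) [[  -6.5972   50.4411]
 [  -6.2179 -120.653 ]
 [  36.1782 -120.559 ]
 [  35.7989   50.5351]]
changed px 0
[ 19  20  17   9  11   9  47 116 149 143 138 157 145 147] [ 21  15  14  22  14  12  55 133 146 147 137 140 141 143]
[ 15  19   8  18  11  15  67 132 145 150 149 140 148 146] [ 19  15  15  15  11  11  66 129 148 146 146 154 140 145]
[ 12   9   8  11  11   0  62 125 146 144 135 135 144 148] [ 11  11   6   8   9   3  56 125 140 142 148 151 140 148]
[  9   9   7  13   9  11  34 102 136 145 147 141 145 143] [  9   9  11   9   7   2  40 119 147 142 141 147 148 143]
```

```bash
python3 - <<'E'
from h import *
move_l(J(.03,-.11,.30),feed=.2); sleep(.3); st(); print(finish_job())
E
```

```text
t 43.14 jig tcp [ 0.0296 -0.11    0.2989] F [-1.052   0.5567  0.4561]
the job is handed in; nothing more can be done
None
```

The job was handed in at 43 s: the red stop is fully down and the blue one still up. The bar is flush along the fence against the red stop; repeated gentle pushes up to about 10 N stopped at the same point and no white pin shows, so I take it as fully in. I saw no bystander move in the views I took, but did not check each one.

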